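Lock a tiffin carrier by collapsing its telescoping post one hole

ROBOT

A 6-joint arm with a two-finger parallel gripper is mounted at the origin on the work surface. World frame = base frame: x ahead of the robot, y to its left, z up, the work surface at z = 0. Lengths are in mm, angles in rad, forces in N, time in s.
With the tool pointing down it reaches from about 275 to 825 mm from the base axis. Payload 4.9 kg.
Tool frame: the origin (TCP) lies at the very end of the fingers, on their centre line; the grasp point (between the pads) lies 19 mm behind it; z points along the fingers, y is the direction in which the jaws open and shut (so a half turn about z gives the same grasp; the last joint's range is limited). The gripper opens to 85 mm and grips with 20 to 120 N. Pads are 22 mm wide; open, the fingers measure 114 mm over their backs; the gripper's body (76 mm by 85 mm) begins 54 mm behind the grasp point. The pads swing forward as they close: fully open they stand 13 mm farther back than shut.
Start: joints at [1.199, 0.326, -0.193, 1.052, 0, 1.437], TCP at [129.554, 534.541, 231.281] pointing down, gripper open.
Joint ranges: [-2.65, 2.65], [-0.97, 1.79], [-1.3, 1.35], [-1.93, 2.1], [-1.47, 1.37], [-3.14, 3.14]. Speed limits (rad/s): [2.57, 2.57, 3.14, 3.14, 3.14, 3.14].

INTERFACE

Orientations are given as [roll, pitch, yaw] about the fixed x, y, z axes, in that order (R = Rz(yaw) Ry(pitch) Rx(roll)).
In Python, from bench import bot, solve_ik, imaging gives the robot as it stands. Calls block until the motion is done:
- bot.move_ptp(position, orientation): joint-space move of the TCP to a pose.
- bot.movel(position, rot=None, max_speed=150, threshold=None): straight line of the TCP; rot=None keeps the orientation; max_speed is the mean speed in mm/s. With threshold (N) it stops when the force on the tool has changed by that much, and returns True; else False.
- bot.move_j(angles): joint-space move.
- bot.grip(opening, effort=None): opening from 0.0 (shut) to 1.0 (fully open); effort is the grip in N (None keeps the last); returns when the fingers have stopped.
- bot.dwell(seconds).
- solve_ik(position, orientation): joint angles nearest the present ones, or None.
- bot.get_state(): the state.
- imaging.capture(name): name is "side" or "top" or "wrist"; returns the picture (480x640x3 uint8, blue, green, red); there is no depth.
- imaging.camera_model(name): a dict with "K" (3x3 intrinsics, pixels), "position" and "rotation" of the camera in the world. Camera axes: x right, y up, looking along -z (the intrinsics and any distortion apply to the point x, -y, -z); pixel columns grow to the right and rows downward; lengths in mm; the calibration is good to about 2 mm. A picture is of the moment at which its call begins: read the wrist's pose just before it. camera_model takes no time and is no camera call; for the wrist camera it gives the pose at the moment of the call.
A pose or a line that the arm cannot do raises bot.IKError and nothing moves.
- bot.sign_off(): hands the job in, once; it reports no verdict.
The state is a dict: "t": time; "qpos": joint angles; "joint_velocities": joint speeds; "effort": joint torques, N m; "tcp_pos": TCP position; "orientation": TCP orientation; "contact_force": force on the tool from outside, world axes, zero at the start; "wrist_torque": the same for the moment, N m; "opening": opening from 0.0 (shut) to 1.0 (fully open).
Only numpy, scipy, OpenCV 4.12 (cv2) and the standard library are available. Lean on these libraries where they do the work, as an engineer would, in place of code of your own. Each camera call takes 0.05 s, during which the arm holds its last target.

TASK

Close up the tiffin carrier: first swing its hold-down arm all the way round over the lid, then squeeze the red spring button and collapse the telescoping post to its next lower hole, letting the button out again on the way so that it clicks out there by itself. Work gently: do not force the post against its locking pin or press on the lid, leave the lid, the tiers and the other kitchen things where they are, and let go at the end.

Things in the scene. Friction and masses are not known exactly. Their poses are not given: they have to be found in the camera images.
- stand: The carrier's fixed steel frame: a flat foot on the counter and an upright square steel post (20 mm), fixed. Origin on the post's axis at counter height, z up. The stack of tiers stands on the foot's round tray, 110 mm from the post axis along this frame's +y. The spring button looks along its +x.
- sleeve: Square aluminium tube, 28 x 28 mm, 180 mm long, black flat cap, that telescopes over the post and slides only straight down (52 mm at most). Origin at the centre of its flat top, axes as the frame's; 290 mm above the counter in the upper hole. Locked while the button is out in a hole; once off its hole, friction holds it wherever it is let go and a push of 3 to 5 N moves it down.
- sleeve_foot (a point): Centre of the tube's lower end, 180 mm below its top. The next hole is 25 to 41 mm lower than the upper one; it differs from carrier to carrier, cannot be seen and must be felt: there the pin springs out and the tube stops hard (1 mm of play up or down). With the button kept pressed the tube would run past it, until the arm's cup meets the lid's knob or the tube its end, 5 mm or more further on.
- button: Red spring button, 16 mm wide, 20 mm high, in the tube's +x face. Origin at the centre of its front face, 35 mm below the tube's top and, when out, 22 mm from its axis (8 mm proud); x outward. Presses in 7 mm (3 N at first, 6.5 N fully in).
- button_front (a point): The same point as the button's origin. More than 5.5 mm in frees the tube. Pinched across the tube, one finger on the button and one on the opposite face, the grip is 29 mm wide when fully in. Let go once the tube is a few mm off its hole, the button stays 5.5 mm in, riding on the post, and springs fully out at the next hole.
- swingarm: Hold-down arm on a black collar round the tube, turning about its vertical axis and riding down with it. Origin on that axis, 76 mm below the tube's top; x points along the arm (round bar, 12 mm thick). It starts within 0.5 rad of the frame's +x and swings counter-clockwise seen from above to a stop along the frame's +y, its cup over the lid. Light friction (0.6 N at the cup) holds it.
- cup_knob (a point): Top centre of the black upright round knob on the arm's cup, 16 mm across and 25 mm tall, 110 mm from the tube's axis, 255 mm above the counter at first. The steel cup, open downwards, is 56 mm across and 29 mm high, from 25 to 54 mm below this point.
- tiffin: Stack of three round steel tiers, 113 mm across, 137 mm high, loose on the tray (8 mm above the counter). Origin at the centre of its underside.
- lid: Steel lid on the top tier, 110 mm across, loose. Origin at the centre of its lower rim, 136 mm above the counter; its black knob (24 mm across) ends 44 mm above the origin. With the post in its next hole the arm's cup hangs round this knob without pressing on it.
- chopcup: Bystander: bamboo cup with chopsticks, 74 mm across, 200 mm high with the sticks; origin under its centre.
- soydish: Bystander: blue ceramic soy dish, 90 mm across, 22 mm high; origin under its centre.
- saucejar: Bystander: brown glass jar with a red cap, 64 mm across, 120 mm high; origin under its centre.
- colander: Bystander: red plastic colander, 190 mm across (230 mm over its lugs), 80 mm high; origin under its centre.
- ricebowl: Bystander: white rice bowl, 116 mm across, 60 mm high; origin under its centre.
- bin: Bystander, fixed: open grey plastic bin 160 x 200 mm, 190 mm high, with an aluminium ladle hooked over its rim (to 205 mm); origin under its centre.
Mind the look-alikes: they are no part of the job. Leave any pink look-alike of the lid alone.

How it is judged:
By the outcome, as a careful person would: the job done as asked, in the order asked, and still so for the second after the job is handed in, with the robot touching nothing.
It also fails if it takes over 64 s, if anything falls off the work surface, if the arm or the gripper's body presses on something with over 40 N, if the wrist force passes 120 N, or if a joint passes its speed limit or range.

## Working session

There is one attempt and no reset: what is moved stays moved. The work goes in short steps, each a Python script; the robot and the scene stay as the last script left them, time stands still between calls to the robot, and variables do not carry over. Pictures are saved under pics/ and viewed, and the job is handed in when it is done.

```bash
ls; mkdir -p pics; python3 - <<'E'
from bench import bot, solve_ik, imaging
import cv2
for n in("side","top","wrist"):
    cv2.imwrite(f"pics/{n}0.png",imaging.capture(n)); m=imaging.camera_model(n); print(n,m)
print(bot.get_state())
E
```

```text
pics
side {'K': array([[452.33310723,   0.        , 320.1291566 ],
       [  0.        , 452.33310723, 236.42689624],
       [  0.        ,   0.        ,   1.        ]]), 'position': array([ 261.57198071, -742.49166979,  933.73113406]), 'rotation': array([ 0.80661035,  0.02055285, -0.42073323])}
top {'K': array([[498.97694312,   0.        , 319.35103834],
       [  0.        , 498.97694312, 234.52720213],
       [  0.        ,   0.        ,   1.        ]]), 'position': array([ 418.11112589,  -22.82370336, 1595.87653486]), 'rotation': array([ 0.11832689,  0.00355356, -1.57004594])}
wrist {'K': array([[337.2370721 ,   0.        , 319.78646367],
       [  0.        , 337.2370721 , 240.14204938],
       [  0.        ,   0.        ,   1.        ]]), 'position': array([ 53.62324281, 553.31710977, 373.95729269]), 'rotation': array([-0.30876573,  0.0019167 ,  1.33347519])}
{'t': 0.15, 'qpos': array([ 1.19878881e+00,  3.26805061e-01, -1.93380048e-01,  1.05199163e+00,
       -2.32280006e-05,  1.43656581e+00]), 'joint_velocities': array([-9.87890169e-05, -2.88338382e-03,  3.19616837e-03,  1.18470747e-03,
        1.97739597e-03,  6.53447354e-04]), 'effort': array([-1.07106054e-03, -4.43705177e+01,  2.62663972e+01,  1.04508860e-02,
       -2.35351536e-04,  4.78036256e-06]), 'tcp_pos': array([129.39333407, 534.09353503, 230.6547774 ]), 'orientation': array([-3.14022155e+00, -1.61718109e-04,  2.90381557e+00]), 'contact_force': array([-0.42246661, -0.11334384, -0.38029073]), 'wrist_torque': array([ 0.01086417, -0.00733873, -0.04924499]), 'opening': 0.9981535662385839}
```

View pics/side0.png

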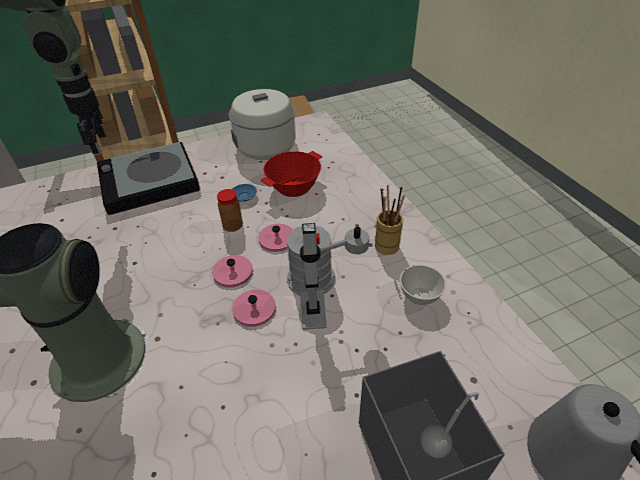

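View pics/top0.png

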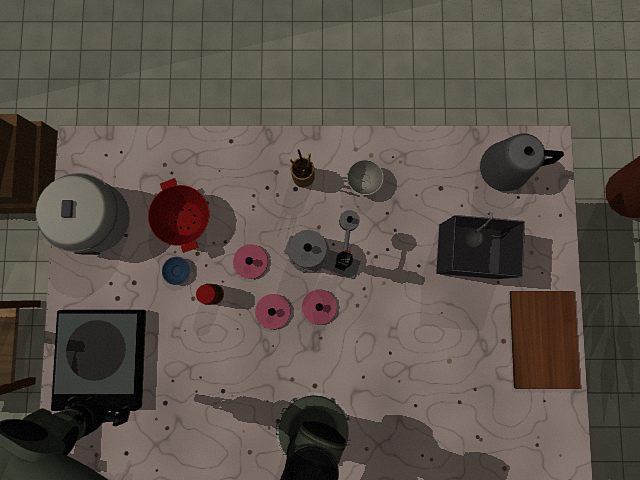

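View pics/wrist0.png

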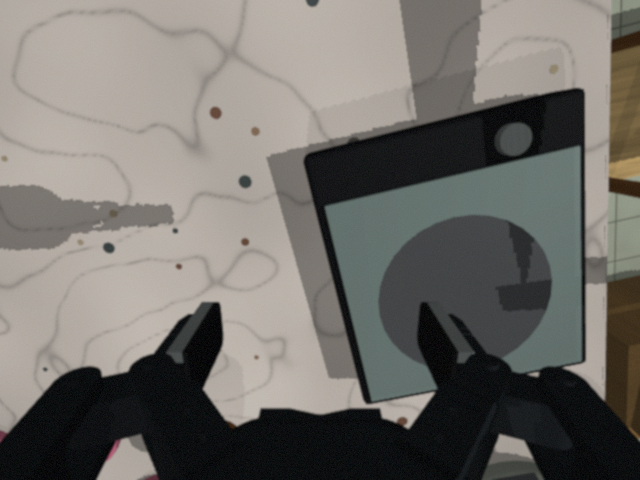

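```bash
python3 - <<'E'
import cv2
a=cv2.imread("pics/side0.png")[170:340,260:460]; cv2.imwrite("pics/side0z.png",cv2.resize(a,None,fx=4,fy=3.5*4/3.5,interpolation=2)[:600])
b=cv2.imread("pics/top0.png")[140:290,270:420]; cv2.imwrite("pics/top0z.png",cv2.resize(b,None,fx=4,fy=4,interpolation=2))
E
```

```text
(no output)
```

View pics/side0z.png

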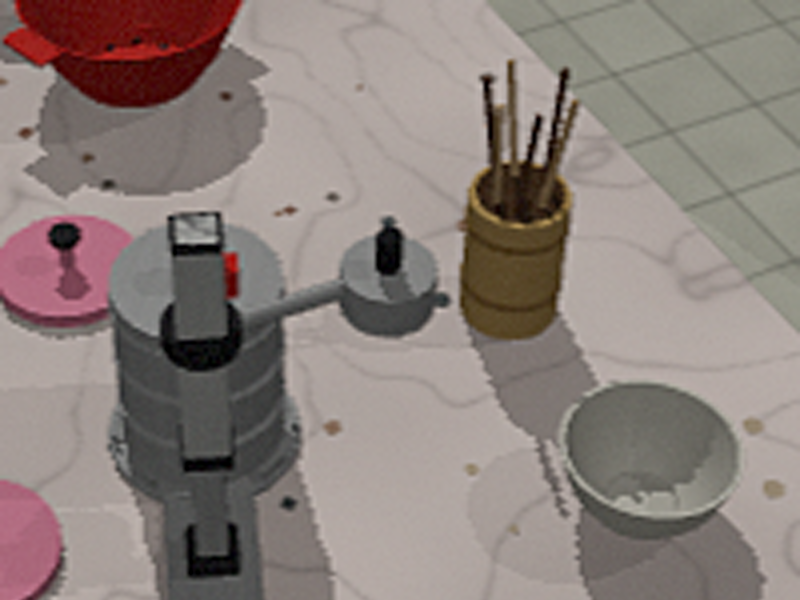

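View pics/top0z.png

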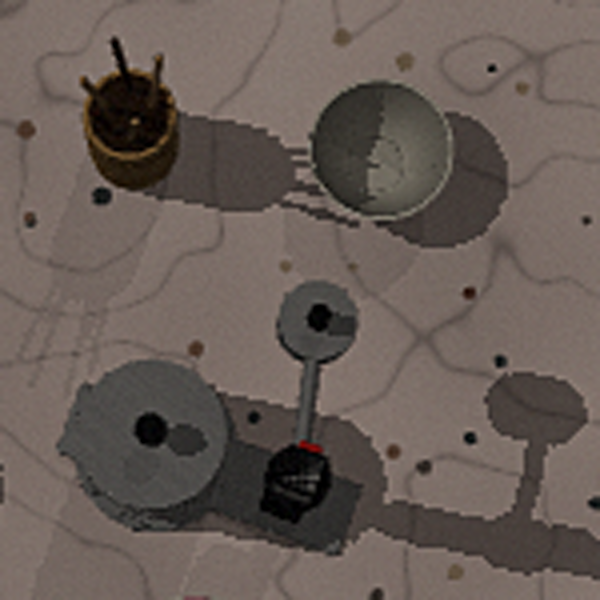

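```bash
cat > h.py <<'E'
import numpy as np, cv2
from scipy.spatial.transform import Rotation as Ro
from bench import bot, solve_ik, imaging
def ray(n,u,v,m=None):
    m=m or imaging.camera_model(n);K=m['K'];R=Ro.from_euler('xyz',m['rotation']).as_matrix()
    d=np.array([(u-K[0,2])/K[0,0],-(v-K[1,2])/K[1,1],-1]);return m['position'],R@d
def atz(n,u,v,z,m=None):
    p,d=ray(n,u,v,m);return p+d*(z-p[2])/d[2]
def proj(n,P,m=None):
    m=m or imaging.camera_model(n);K=m['K'];R=Ro.from_euler('xyz',m['rotation']).as_matrix()
    c=R.T@(np.array(P,float)-m['position']);return (K[0,0]*c[0]/-c[2]+K[0,2], K[1,2]-K[1,1]*c[1]/-c[2])
E
python3 - <<'E'
from h import *
for n,u,v,z in[("top",344.2,259.5,290),("side",308.8,227.5,290),("top",349.5,219.2,255),("side",357.2,227.5,255),("top",307.8,247,180),("top",303,171,100),("top",365,177,60)]: print(n,atz(n,u,v,z).round(1))
E
```

```text
top [507.5 -83.2 290. ]
side [513.4 -88.9 290. ]
top [619.5 -99.8 255. ]
side [623.8 -99.3 255. ]
top [550.6  15.2 180. ]
top [792.1  32.9 100. ]
top [ 782.8 -160.5   60. ]
```

```bash
python3 - <<'E'
from h import *
p=bot.get_state()['tcp_pos']
bot.movel([p[0],p[1],430],max_speed=250)
bot.move_ptp([530,-60,440],[np.pi,0,np.pi*0.97])
bot.dwell(.2)
m=imaging.camera_model("wrist");im=imaging.capture("wrist");cv2.imwrite("pics/w1.png",im)
np.save("w1.npy",m,allow_pickle=True)
s=bot.get_state();print(s['t'],s['tcp_pos'],s['qpos'],s['contact_force'],m['position'])
for P in [(510,-86,290),(621,-99.5,255),(550,15,180)]: print(proj("wrist",P,m))
E
```

```text
3.8833 [530.04352975 -59.53409551 440.0130366 ] [-2.50289571e-01  2.52985856e-01  2.31362533e-01  1.54915543e+00
  1.48837084e-05 -1.56873651e-01] [0.06301933 0.2187582  0.06949076] [452.35821493 -51.49693751 583.28813944]
(np.float64(287.1126895809235), np.float64(204.53136847049075))
(np.float64(290.2352998962048), np.float64(299.60724259635856))
(np.float64(381.58765879024065), np.float64(210.78992025726646))
```

View pics/w1.png

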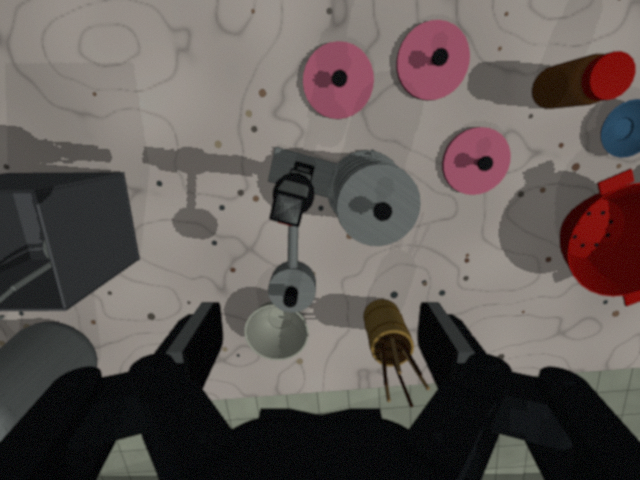

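```bash
python3 - <<'E'
import cv2
b=cv2.imread("pics/w1.png")[140:320,240:440]; cv2.imwrite("pics/w1z.png",cv2.resize(b,None,fx=4,fy=4,interpolation=2)[:600])
cv2.imwrite("pics/w1y.png",cv2.resize(b[20:100,20:80],None,fx=8,fy=7,interpolation=2))
E
```

```text
(no output)
```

View pics/w1z.png

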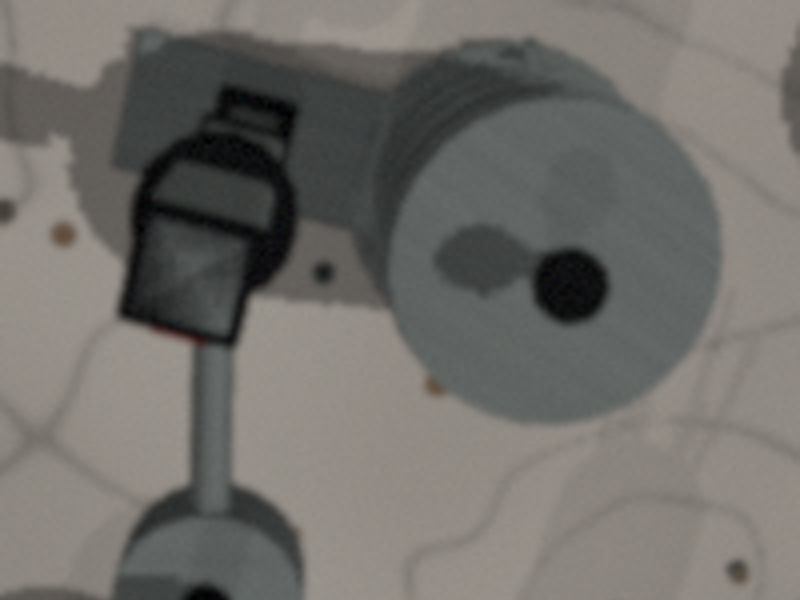

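```bash
python3 - <<'E'
from h import *
m=np.load("w1.npy",allow_pickle=True).item()
c=[atz("wrist",240+u/4,140+v/4,290,m) for u,v in[(145,207),(257,232),(237,343),(122,315)]]
C=np.mean(c,0);print("cap",C.round(1))
for i in range(4):
    d=c[(i+1)%4]-c[i];print(np.linalg.norm(d).round(1),np.degrees(np.arctan2(d[1],d[0])).round(1))
L=atz("wrist",382.75,211.5,180,m);print("lid",L,np.linalg.norm((L-C)[:2]),np.degrees(np.arctan2(*(L-C)[[1,0]])))
k=atz("wrist",290.5,299,255,m);print("knob",k,np.linalg.norm((k-C)[:2]),np.degrees(np.arctan2(*(k-C)[[1,0]])))
E
```

```text
cap [513.8 -86.1 290. ]
25.0 72.0
25.7 -16.2
26.4 -109.5
25.0 160.6
lid [551.01837112  16.38125467 180.        ] 108.9888146508518 70.03491073550143
knob [620.30047388 -99.12767017 255.        ] 107.29512002853647 -6.996912030165977
```

```bash
python3 - <<'E'
from h import *
C=np.array([512.5,-86.]);r=109.5
def P(a,z=236): return [C[0]+r*np.cos(a),C[1]+r*np.sin(a),z]
def O(a): return [np.pi,0,a+np.pi]
D=np.radians
bot.grip(0.40,20)
print(bot.get_state()['opening'])
bot.move_ptp(P(D(-7),310),O(D(-7)))
print(bot.movel(P(D(-7)),max_speed=60,threshold=5))
s=bot.get_state();print(s['t'],s['tcp_pos'],s['contact_force'])
m=imaging.camera_model("wrist");cv2.imwrite("pics/w2.png",imaging.capture("wrist"))
cv2.imwrite("pics/s2.png",cv2.resize(imaging.capture("side")[150:320,260:460],None,fx=4,fy=3.5,interpolation=2))
E
```

```text
0.3985794752153434
False
6.5083 [621.46207094 -99.41249138 236.49638854] [-0.79921125 -0.06092588 -0.69339707]
```

View pics/w2.png

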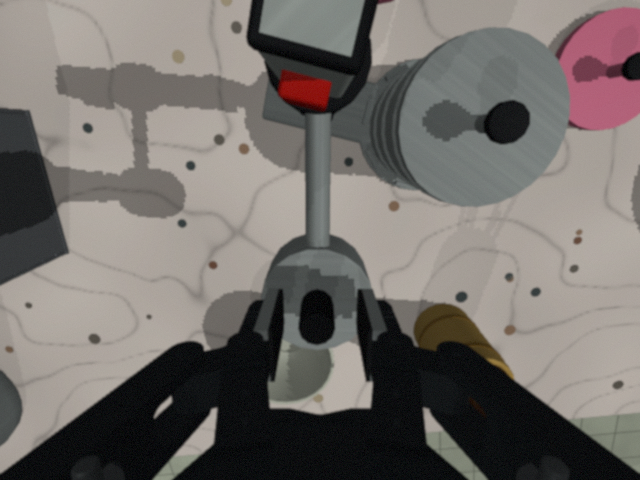

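View pics/s2.png

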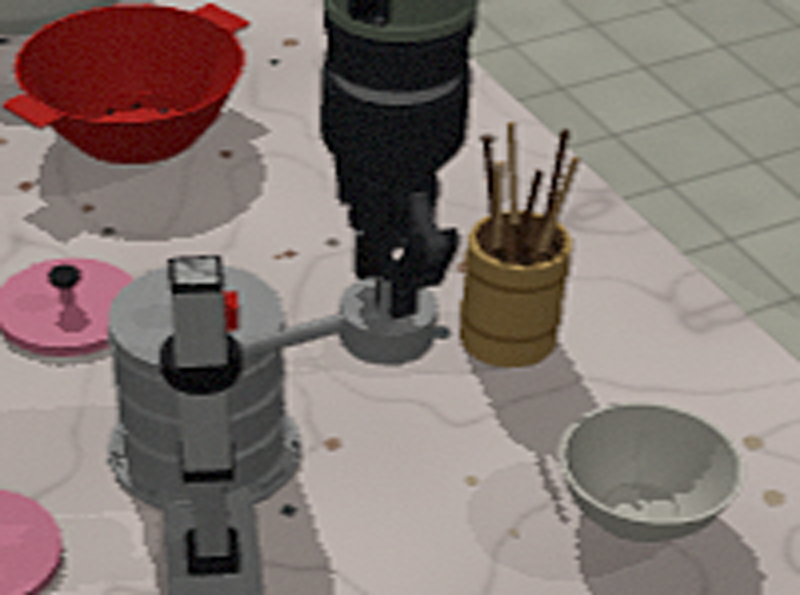

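```bash
python3 - <<'E'
from h import *
C=np.array([512.5,-86.]);r=109.5
def P(a,z=236): return [C[0]+r*np.cos(a),C[1]+r*np.sin(a),z]
def O(a): return [np.pi,0,a+np.pi]
D=np.radians
for a in (-7,20,45,70): print(np.round(solve_ik(P(D(a)),O(D(a))),2))
for a in np.arange(6,67,12):
    bot.movel(P(D(a)),O(D(a)),max_speed=90)
    s=bot.get_state();print(a,round(s['t'],2),s['contact_force'].round(2))
h=None
for a in np.arange(68,86,3):
    h=bot.movel(P(D(a)),O(D(a)),max_speed=30,threshold=3)
    s=bot.get_state();print(a,h,round(s['t'],2),s['tcp_pos'].round(1),s['contact_force'].round(2))
    if h: break
p=s['tcp_pos'][:2]-C;print(np.degrees(np.arctan2(p[1],p[0])),np.hypot(*p))
cv2.imwrite("pics/w3.png",imaging.capture("wrist"))
E
```

```text
[-0.28  0.47  0.04  1.14  0.   -0.15]
[-0.2   0.45  0.01  1.13  0.   -0.55]
[-0.14  0.4  -0.07  1.1   0.   -0.93]
[-0.1   0.32 -0.18  1.06  0.   -1.33]
6 7.03 [ 0.33 -1.21 -0.3 ]
18 7.44 [-0.21  0.41  0.44]
30 7.85 [-0.11 -0.55  0.73]
42 8.26 [-0.16 -1.33 -0.94]
54 8.67 [ 0.51 -0.65  0.09]
66 9.07 [0.22 0.75 0.31]
68 False 9.35 [553.9  15.2 236. ] [0.18 0.12 0.05]
71 False 9.69 [548.3  17.5 236. ] [-0.13  0.2   0.34]
74 True 9.97 [543.5  18.8 235.9] [ 1.65 -0.3   1.09]
73.52635568646606 109.25163541216844
```

View pics/w3.png

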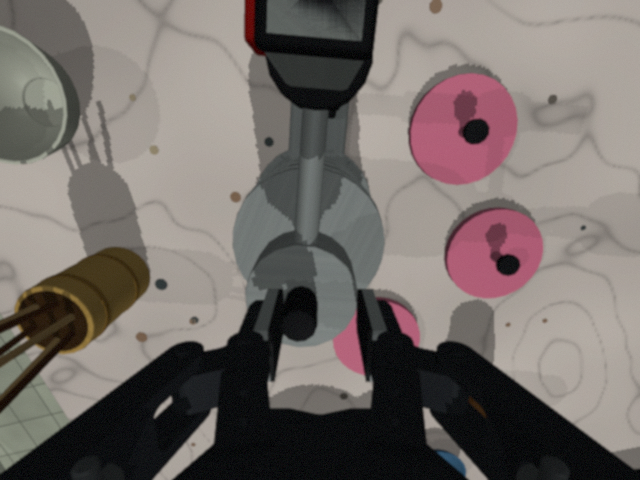

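```bash
python3 - <<'E'
from h import *
C=np.array([512.5,-86.]);r=109.5
def P(a,z=236): return [C[0]+r*np.cos(a),C[1]+r*np.sin(a),z]
def O(a): return [np.pi,0,a+np.pi]
D=np.radians
for a in (75,77,79,81):
    h=bot.movel(P(D(a)),O(D(a)),max_speed=15,threshold=6)
    s=bot.get_state();p=s['tcp_pos'][:2]-C
    print(a,h,round(s['t'],2),s['tcp_pos'].round(1),s['contact_force'].round(2),np.degrees(np.arctan2(p[1],p[0])))
    if h:break
# back off to centre, lift, look
bot.movel(P(D(71)),O(D(71)),max_speed=60)
bot.movel(P(D(71),300),max_speed=120)
bot.dwell(.2);m=imaging.camera_model("wrist");cv2.imwrite("pics/w4.png",imaging.capture("wrist"));np.save("w4.npy",m,allow_pickle=True)
print(bot.get_state()['t'])
E
```

```text
75 True 10.22 [543.4  18.5 236.1] [ 2.36 -0.69  0.8 ] 73.51783866143356
11.4083
```

View pics/w4.png

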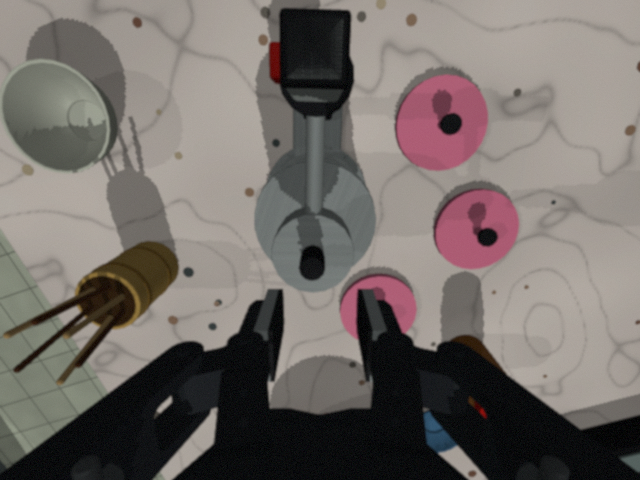

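```bash
python3 - <<'E'
import cv2
b=cv2.imread("pics/w4.png")[0:130,240:400]; cv2.imwrite("pics/w4z.png",cv2.convertScaleAbs(cv2.resize(b,None,fx=4.5,fy=4.5,interpolation=2),alpha=2,beta=20))
E
```

```text
(no output)
```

View pics/w4z.png

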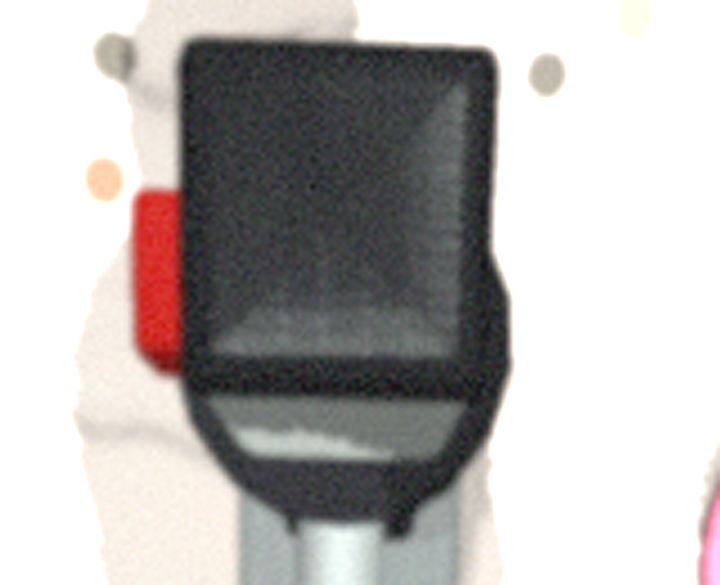

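```bash
python3 - <<'E'
from h import *
m=np.load("w4.npy",allow_pickle=True).item()
def g(u,v,z=290): return atz("wrist",240+u/4.5,v/4.5,z,m)
C=g(338,203);print(C)
a=g(182,48);b=g(496,48);c=g(188,365);e=g(484,365)
for p,q in((a,b),(a,c),(c,e)): d=q-p;print(np.linalg.norm(d),np.degrees(np.arctan2(d[1],d[0])))
k=atz("wrist",312,268,255,m);print(k,np.linalg.norm((k-C)[:2]),np.degrees(np.arctan2(*(k-C)[[1,0]])))
E
```

```text
[512.9846943  -87.54757322 290.        ]
27.18499195425982 161.06266861106286
25.042026805206977 70.26374777958965
27.107065988457325 161.04606881110882
[551.49724137  16.11671388 255.        ] 110.5870729496234 69.61935437824471
```

```bash
python3 - <<'E'
from h import *
C=np.array([512.8,-87.]);y=np.radians(70.2)
O=[np.pi,0,y+np.pi]
s=bot.get_state()
bot.grip(0.72,20)
bot.movel([C[0],C[1],325],O,max_speed=150)
print(bot.movel([C[0],C[1],236],max_speed=80,threshold=5))
ex=np.array([np.cos(y-np.pi/2),np.sin(y-np.pi/2)]);
for o in (.52,.48,.45,.43):
    bot.grip(o);s=bot.get_state();f=s['contact_force'];print(o,s['opening'],round(s['t'],2),s['tcp_pos'].round(1),'fx',f[:2]@ex,'fy',f[:2]@[-ex[1],ex[0]],'fz',f[2])
cv2.imwrite("pics/w5.png",imaging.capture("wrist"))
E
```

```text
False
0.52 0.520981652507906 14.27 [513.7 -87.3 236.6] fx 1.0530838945210768 fy 0.8108002022570183 fz 1.3904273192320076
0.48 0.4803538408458021 14.48 [513.9 -87.4 236.7] fx 4.060320139116132 fy 0.061164578993358025 fz 2.6544542402283384
0.45 0.4520729087886432 14.7 [513.4 -87.2 236.4] fx 4.734351093653402 fy -0.034276894722870876 fz 3.258980375905957
0.43 0.435300934488374 14.92 [513.2 -87.1 236.2] fx 4.228722326547911 fy 0.09125970804419518 fz 2.9699742098234414
```

View pics/w5.png

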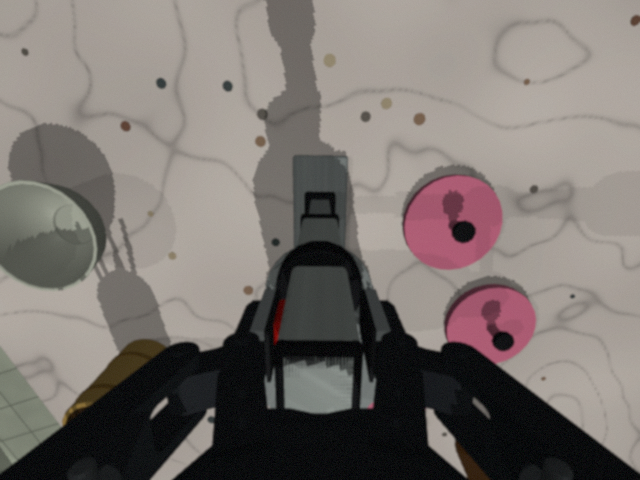

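```bash
python3 - <<'E'
from h import *
y=np.radians(70.2)
ex=np.array([np.cos(y-np.pi/2),np.sin(y-np.pi/2)])
def rep(o):
    s=bot.get_state();f=s['contact_force'];print(o,round(s['opening'],3),round(s['t'],2),s['tcp_pos'].round(1),'fx',round(f[:2]@ex,1),'fy',round(f[:2]@[-ex[1],ex[0]],1),'fz',round(f[2],1))
p=np.array([512.8,-87.])-0.9*ex
bot.movel([*p,236],max_speed=20);rep('mv')
for o in (.40,.37,.355,.345):
    bot.grip(o,20);rep(o)
cv2.imwrite("pics/w6.png",imaging.capture("wrist"))
E
```

```text
mv 0.43 15.22 [512.5 -86.9 236.2] fx 5.6 fy 0.2 fz 2.7
0.4 0.4 15.43 [512.7 -86.9 236.2] fx 6.3 fy 1.0 fz 1.5
0.37 0.371 15.65 [513.  -87.  236.3] fx 6.8 fy -0.4 fz 2.3
0.355 0.355 15.87 [513.6 -87.2 236.3] fx 8.3 fy 0.5 fz 1.4
0.345 0.349 16.08 [514.  -87.4 236.4] fx 9.6 fy 0.6 fz -0.2
```

View pics/w6.png

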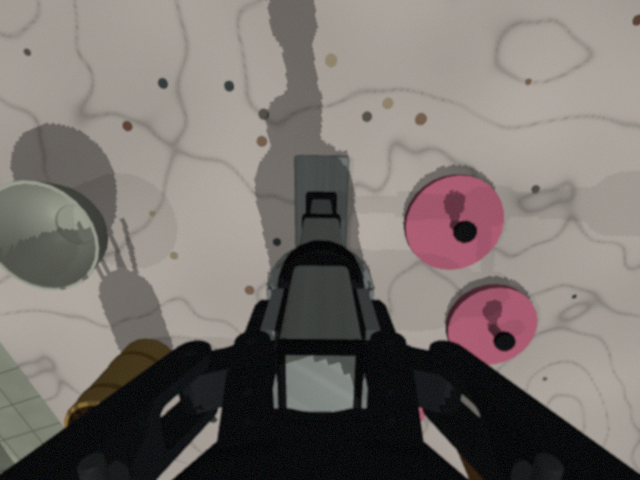

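```bash
python3 - <<'E'
from h import *
y=np.radians(70.2)
ex=np.array([np.cos(y-np.pi/2),np.sin(y-np.pi/2)])
def rep(o):
    s=bot.get_state();f=s['contact_force'];print(o,round(s['opening'],3),round(s['t'],2),s['tcp_pos'].round(1),'fx',round(f[:2]@ex,1),'fy',round(f[:2]@[-ex[1],ex[0]],1),'fz',round(f[2],1))
bot.grip(.32,20);rep('g')
p=np.array([512.8,-87.])+0.6*ex
bot.movel([*p,236],max_speed=20);rep('mv')
E
```

```text
g 0.338 16.35 [514.2 -87.4 236.5] fx 10.8 fy 0.7 fz 0.9
mv 0.331 16.6 [514.2 -87.5 236.2] fx 6.0 fy 0.5 fz 2.2
```

```bash
python3 - <<'E'
from h import *
y=np.radians(70.2)
ex=np.array([np.cos(y-np.pi/2),np.sin(y-np.pi/2)])
def rep(o):
    s=bot.get_state();f=s['contact_force'];print(o,round(s['opening'],3),round(s['t'],2),s['tcp_pos'].round(1),'fx',round(f[:2]@ex,1),'fy',round(f[:2]@[-ex[1],ex[0]],1),'fz',round(f[2],1))
p=np.array([512.8,-87.])+1.0*ex
for z in (233,230,227,224):
    h=bot.movel([*p,z],max_speed=20,threshold=9);rep((z,h))
    if h:break
cv2.imwrite("pics/w7.png",imaging.capture("wrist"))
cv2.imwrite("pics/s7.png",cv2.resize(imaging.capture("side")[170:320,260:420],None,fx=4.5,fy=4,interpolation=2))
E
```

```text
(233, False) 0.338 16.9 [514.1 -87.4 232.7] fx 4.7 fy 0.8 fz 0.8
(230, False) 0.334 17.2 [514.2 -87.4 229.6] fx 6.5 fy 0.1 fz 1.0
(227, False) 0.333 17.5 [514.1 -87.4 226.5] fx 5.9 fy 1.0 fz 0.6
(224, False) 0.335 17.8 [514.2 -87.5 223.4] fx 6.5 fy 0.0 fz 0.1
```

View pics/s7.png

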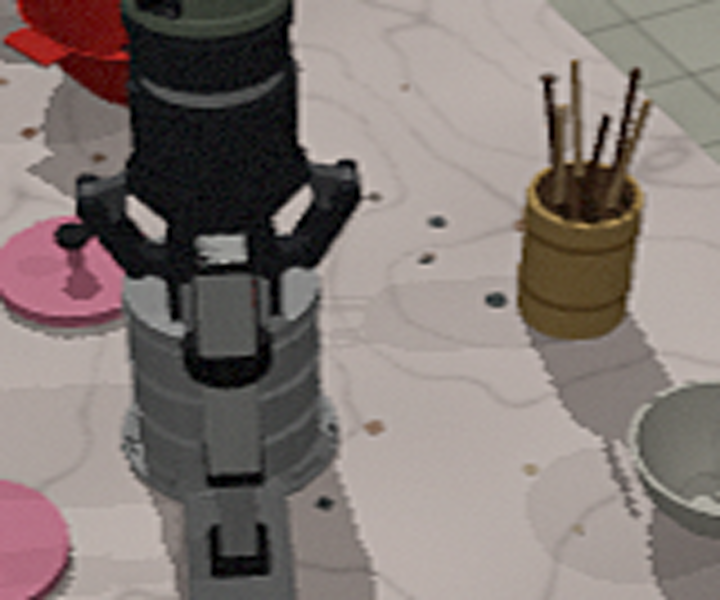

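View pics/w7.png

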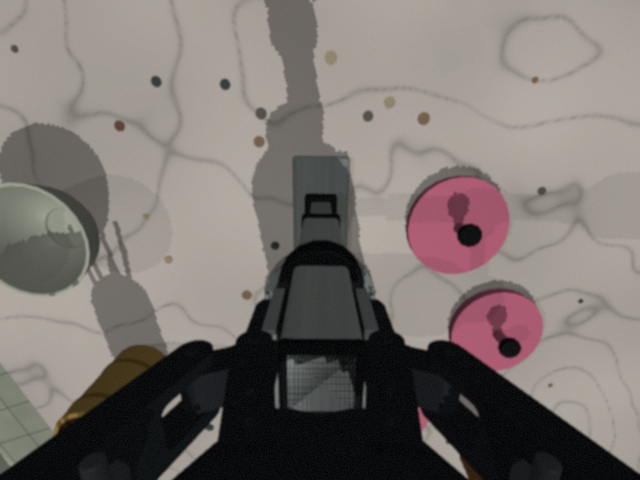

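```bash
python3 - <<'E'
from h import *
def rep(o):
    s=bot.get_state();f=s['contact_force'];print(o,round(s['opening'],3),round(s['t'],2),s['tcp_pos'].round(1),f.round(1))
bot.grip(.60,20);rep('open')
p=[513.5,-87.2]
bot.movel([*p,345],max_speed=150);rep('up')
bot.grip(0.0,20)
bot.dwell(.2)
m=imaging.camera_model("wrist");cv2.imwrite("pics/w8.png",imaging.capture("wrist"))
cv2.imwrite("pics/s8.png",cv2.resize(imaging.capture("side")[170:320,260:420],None,fx=4.5,fy=4,interpolation=2))
E
```

```text
open 0.601 18.25 [512.3 -86.8 223. ] [-0.2 -0.2  0.8]
up 0.604 19.21 [513.  -87.  344.1] [ 0.1  0.1 -0. ]
```

View pics/s8.png

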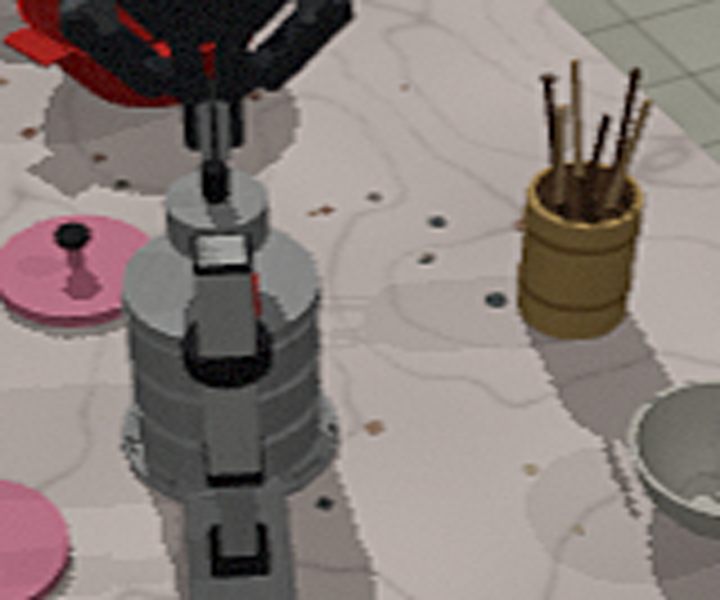

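View pics/w8.png

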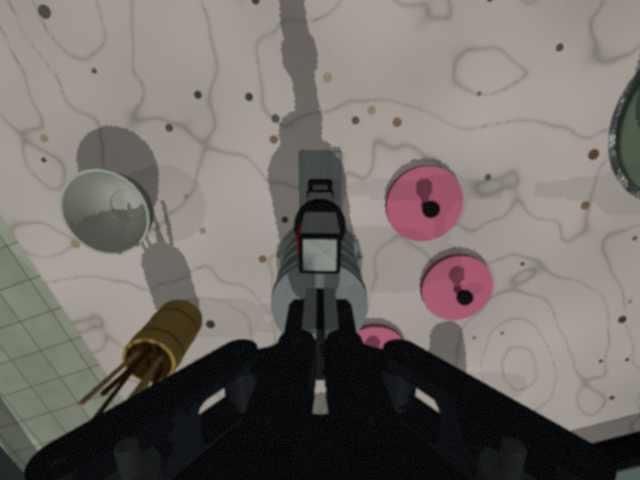

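```bash
python3 - <<'E'
from h import *
def rep(o):
    s=bot.get_state();f=s['contact_force'];print(o,round(s['opening'],3),round(s['t'],2),s['tcp_pos'].round(1),f.round(1))
p=[512.8,-87.0]
print(bot.movel([*p,284],max_speed=80,threshold=6));rep('above')
z=272
while z>245:
    h=bot.movel([*p,z],max_speed=12,threshold=8);rep((z,h))
    if h: break
    z-=4
E
```

```text
False
above -0.003 20.97 [513.1 -87.1 284.5] [-0.2 -0.1  0.2]
(272, False) 0.004 22.12 [512.8 -87.  272. ] [-1.6 -0.2  3. ]
(268, False) -0.003 22.6 [512.8 -87.  267.7] [-0.7 -0.6  0.9]
(264, False) 0.004 23.08 [512.8 -87.  263.9] [-1.   0.6  1.2]
(260, False) -0.004 23.57 [512.8 -87.  259.8] [-1.1  0.5  2. ]
(256, False) 0.0 24.05 [512.7 -87.  255.7] [-0.5 -0.3  0.3]
(252, True) -0.003 24.4 [512.8 -87.  252.7] [ 0.3 -0.4  3.4]
```

```bash
python3 - <<'E'
from h import *
def rep(o):
    s=bot.get_state();f=s['contact_force'];print(o,round(s['opening'],3),round(s['t'],2),s['tcp_pos'].round(1),f.round(1))
p=[512.8,-87.0]
bot.movel([*p,340],max_speed=120);rep('up')
bot.dwell(.2)
a=imaging.capture("wrist");b=imaging.capture("side")
cv2.imwrite("pics/w9.png",a)
cv2.imwrite("pics/s9.png",np.hstack([cv2.resize(b[190:310,280:360],None,fx=5,fy=5,interpolation=2),cv2.resize(a[180:300,270:350],None,fx=5,fy=5,interpolation=2)]))
E
```

```text
up -0.001 25.28 [512.4 -86.9 339.2] [ 0.3 -0.8 -0.1]
```

View pics/s9.png

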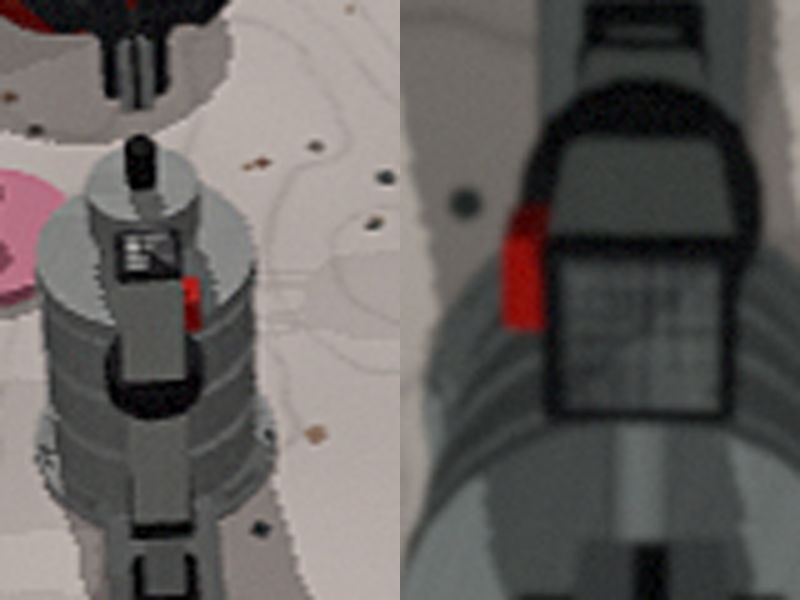

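View pics/w9.png

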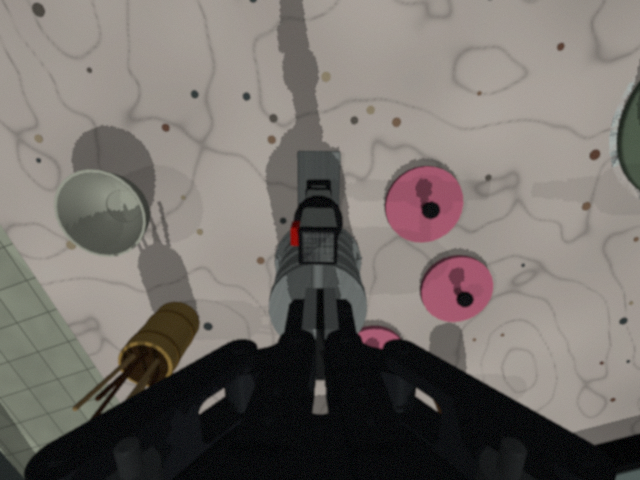

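```bash
python3 - <<'E'
from h import *
bot.grip(.5)
bot.movel([430,-160,420],max_speed=200)
a=imaging.capture("top");cv2.imwrite("pics/t10.png",cv2.resize(a[140:290,270:420],None,fx=4,fy=4,interpolation=2))
b=imaging.capture("side");cv2.imwrite("pics/s10.png",b)
print(bot.get_state()['t'])
bot.sign_off()
E
```

```text
27.0
the job is handed in; nothing more can be done
```

View pics/s10.png

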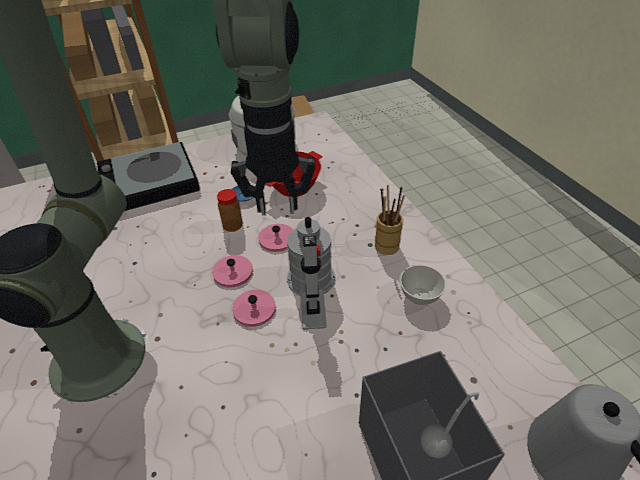

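View pics/t10.png

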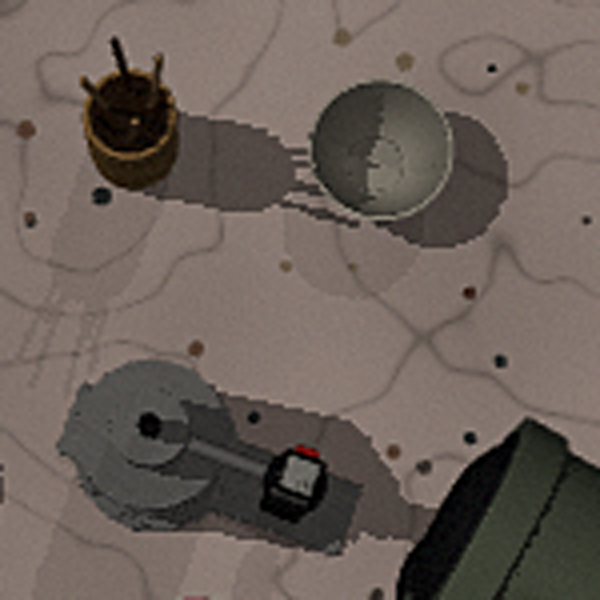

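The tiffin carrier is closed up and the job is handed in at 27.0 s of the 64 s allowed.

- **Hold-down arm:** I swung it by its knob until it met its stop. A second, firmer push ended at the same angle, about 69–70° in the world frame, which is along the frame's +y.
- **Button and post:** I pinched the button fully in, slid the tube down about 12 mm and let go. I then pushed the cap down with the shut fingertips until a hard stop about 37 mm below the upper hole, within the 25–41 mm range. I stopped that push when the force changed by more than 8 N.
- **Final pictures:** The red button stands fully out again and the cup sits centred over the lid. The chopstick cup, rice bowl and other kitchen things appear where they were. The gripper is open, well clear and touching nothing.
- **Weak checks:** The force readings had about 1 N of noise. While I slid the tube down by the pinch, the vertical force read near 0–1 N instead of the expected 3–5 N, so I confirmed that part of the movement from the pictures.

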